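# Rehang the lift-off door of a reagent cabinet

## Task

The blue door of the small white reagent cabinet has been washed and stands in the drying rack. Hang it back on the cabinet, fully down on both of its hinge pins, and swing it shut against its rubber buffers; feel for the pins and ease it down gently, never forcing it, and leave the bottle, the tip box and the tube rack as they are.

Things in the scene. Friction and masses are not known exactly. Their poses are not given: they have to be found in the camera images.
- door: Blue lift-off door, 0.3 to 0.65 kg, standing upright. Panel 10 mm thick, 168 wide, 195 high; two steel hinge sockets on one upright edge. Origin: on the hinge axis, level with the panel's lower edge. z up; the panel lies towards -y (y -11 to -179 mm, mid-plane x = 0), its outside looks to -x. Centre of mass near y = -96, z = 99 mm
- door_top (a point): Middle of the door's top edge (door y = -95, z = 195 mm), right above its centre of mass. Both faces are free to be pinched here, 35 mm deep from the top
- door_low (a point): On the door's hinge axis, at the lower mouth of the lower socket (door z = 25 mm). Each socket is an upright tube 20 mm outside, 11 mm bore, 20 mm long, open at both ends
- door_high (a point): On the door's hinge axis, at the lower mouth of the upper socket (door z = 145 mm)
- door_edge (a point): Middle of the door's free (closing) edge (door y = -179, z = 100 mm). Near it, on the outside, is the handle: an upright bar 35 mm in front of the face at y = -158, from z = 75 to 145 mm
- cabinet: White steel cabinet fixed to the bench, 160 mm deep (x), 210 wide (y), 222 high. Origin: centre of its underside, on the bench. z up; its open front is the plane x = -80 mm and looks to -x. Hinges at its +y side. The door turns freely from shut (door axes parallel to the cabinet's), clockwise seen from above, to 90 degrees open (panel pointing to the cabinet's -x) and more
- hinge_nominal (a point): Nominal foot of the lower hinge pin (cabinet x = -93.5, y = +88, z = 45 mm), axes as the cabinet's. The hinge plate is screwed on through slots, so the real pins may stand up to 6 mm either way along y (not shown by any reading; fixed in use). Two brass pins on one axis, 9 mm thick, 16 mm long, 2.5 mm cones on top: feet at z = 45 and 165, tops at 61 and 181 mm
- buffers (a point): Between the cabinet's two rubber buffers (cabinet x = -88.5, y = -76, z = 120 mm), 8.5 mm proud of the front, on which the shut door lies; there is no latch. Hung fully down, the sockets' lower mouths rest on the pins' feet and the door's origin is 20 mm above the bench
- drying_rack: White tray 150 x 200 mm with steel wire hoops 70 mm high, fixed on the bench. Origin: centre of its underside. The door stands in it 12 mm above the bench, its panel along the rack's y between two hoops, 1 mm play at either face; lift it at least 65 mm to clear them. A low glass gel plate stands between other hoops at x = +35 mm
- reagent_bottle: Amber bottle with a blue cap, 56 mm across, 115 mm high, loose; origin at the centre of its underside
- tip_box: White pipette tip box with a blue plate, 85 x 120 mm, 60 mm high, loose; origin at the centre of its underside
- tube_rack: Blue tube rack with capped tubes, 75 x 120 mm, 54 mm high, loose; origin at the centre of its underside
Mind the look-alikes: they are no part of the job. Leave any green look-alike of the door alone.

How it is judged:
On the way:
1. the door sits fully down on both hinge pins (z of door_low in the frame of cabinet between 0.0425 and 0.0475 m and z of door_high in the frame of cabinet below 0.1675 m and x of door_low in the frame of cabinet between -0.0975 and -0.0895 m and y of door_low in the frame of cabinet between 0.078 and 0.098 m), for 0.2 s.
At the end, for the whole second after the job is handed in: The door hangs upright with both sockets on the hinge pins, fully down (within 2.5 mm), and is shut: its free edge stands within 10 mm of the fully closed position. It is at rest (all of step 1 and x of door_high in the frame of cabinet between -0.0975 and -0.0895 m and y of door_high in the frame of cabinet between 0.078 and 0.098 m and angle between door's own z axis and vertical below 0.05 rad and x of door_edge in the frame of cabinet above -0.1035 m and y of door_edge in the frame of cabinet below -0.07 m and linear speed of door below 0.01 m/s); the robot touches nothing.
It fails at once if the door is forced: pressed on the cabinet or its hinge pins with more than 40 N before it is fully down (contact force between door and cabinet above 40 N and z of door_low in the frame of cabinet above 0.0475 m).
It fails at once if the door is slammed or forced once hung (more than 80 N) (contact force between door and cabinet above 80 N).
It fails at once if the reagent bottle is shifted by more than 20 mm or tipped (distance of reagent_bottle from where it was at the start of the episode above 0.02 m or angle between reagent_bottle's own z axis and vertical above 0.3 rad).
It fails at once if the tip box is shifted by more than 20 mm or tipped (distance of tip_box from where it was at the start of the episode above 0.02 m or angle between tip_box's own z axis and vertical above 0.3 rad).
It fails at once if the tube rack is shifted by more than 20 mm or tipped (distance of tube_rack from where it was at the start of the episode above 0.02 m or angle between tube_rack's own z axis and vertical above 0.3 rad).
It also fails if it takes over 72 s, if anything falls off the work surface, if the arm or the gripper's body presses on something with over 40 N, if the wrist force passes 120 N, or if a joint passes its speed limit or range.

## Robot

A 6-joint arm with a two-finger parallel gripper is mounted at the origin on the work surface. World frame = base frame: x ahead of the robot, y to its left, z up, the work surface at z = 0. Lengths are in m, angles in rad, forces in N, time in s.
With the tool pointing down it reaches from about 0.375 to 0.9 m from the base axis. Payload 3.1 kg.
Tool frame: the origin (TCP) lies midway between the tips of the shut fingers; the grasp point (between the pads) lies 19 mm behind it; z points along the fingers, y is the line along which they close (so a half turn about z gives the same grasp; the last joint's range is limited). The gripper opens to 85 mm and grips with 20 to 120 N. Pads are 22 mm wide; open, the fingers measure 114 mm over their backs; the gripper's body (76 mm by 85 mm) begins 54 mm behind the grasp point. The pads swing forward as they close: fully open they stand 13 mm farther back than shut.
Start: joints at [-1.393, 0.527, 1.433, -0, 1.181, -0.178], TCP at [0.218, -0.586, 0.231] pointing down, gripper open.
Joint ranges: [-3.08, 3.08], [-0.75, 2.2], [0.22, 2.44], [-1.43, 4.57], [0, 2.65], [-2.85, 2.85]. Speed limits (rad/s): [2.79, 2.79, 3.14, 3.14, 3.14, 3.14].

## Interface

Orientations are given as a unit quaternion [x, y, z, w].
In Python, from station import manip gives the robot as it stands. The module is installed in compiled form; this text tells all that it offers.
- The arm moves only by the tool apply_moves, never from a script. Its arguments are lists of equal length, an entry for each row: "claw": the gripper's target within -1 to 1 (fully open at 1, half-way at 0, shut at -1); "travel": the shift along the tool's x, y, z scaled (see below), a list of three; "turn": the turn, a rotation vector about the tool's x, y, z scaled (see below), a list of three. In form: {"claw": [claw, ...], "travel": [[dx, dy, dz], ...], "turn": [[rx, ry, rz], ...]}. A call has 1 to 5 rows; each row is the pose to reach, as a shift and turn from the pose commanded when the call began, along the tool's axes at that moment, turning the shorter way round; what a row does not reach only later rows make up. The controller multiplies each number of a shift by 800 mm and each number of a turn by 180 degrees. A row lasts 1/12 s, in which the tool goes at most 41.7 mm and 7.16 degrees, less where a joint would pass 70% of its speed; a pose out of reach is approached as far as the arm can. A call with a number of a shift or a turn outside -1 to 1 is refused whole. A call with a gripper value outside its range is refused whole. The fingers move at their own pace and stop on an object; "newtons" is the grip in N (left out, the last holds). Time passes only in rows, so rows that repeat a pose let the fingers close. It gives the time, the measured TCP pose, the force, the opening and the grip force at its end, in the units of the state.
- manip.sense(): the state, without advancing time (a new reading comes with each control period).
- manip.snapshot(name): name is "side" or "top"; returns a dict with "pixels" (480x640x3 uint8, red, green, blue), "depth" (480x640 float32, m along the optical axis (not along the pixel's ray), 0 where there is no reading), "intrinsics" (3x3 intrinsics, pixels), "R" (3x3) and "t" (3): a world point X has camera coordinates R X + t. Camera axes: x right, y down, z forward; pixel columns grow to the right and rows downward; lengths in m; the calibration is good to about 2 mm. A picture is of the moment at which its call begins.
- manip.sign_off(): hands the job in; it is judged then, once.
The state is a dict: "t": time; "q": joint angles; "qd": joint speeds; "tau": joint torques, N m; "tcp_pos": TCP position; "tool_rot": TCP orientation; "force": force on the tool from outside, world axes, zero at the start; "ft_torque": the same for the moment, N m; "finger_gap": opening from 0.0 (shut) to 1.0 (fully open); "gripper_force": force on a finger pad.
Only numpy, scipy, OpenCV 4.12 (cv2) and the standard library are available. Lean on these libraries where they do the work, as an engineer would, in place of code of your own. Each camera call takes 0.05 s, during which the arm holds its last target. There are 200 camera calls.

## Working session

There is one attempt and no reset: what is moved stays moved. The work goes in short steps, Python scripts to look and compute and a tool call to move; the robot and the scene stay as the last step left them, time stands still between calls to the robot, and variables do not carry over. Pictures are saved under pics/ and viewed, at most 10 in all, crops included, and the job is handed in when it is done.

Besides the shell and the picture viewer there is one more tool, called after ">>>" as name(argument=value, ...) on one line, values as JSON. apply_moves: Moves the arm, as the interface text tells. Shifts and turns lie within -1 to 1; 1 stands for 800 mm of shift or 180 degrees of turn. Its arguments: {"type":"object","properties":{"claw":{"type":"array","items":{"type":"number"}},"travel":{"type":"array","items":{"type":"array","items":{"type":"number"}}},"turn":{"type":"array","items":{"type":"array","items":{"type":"number"}}},"newtons":{"type":"number"}},"required":["claw","travel","turn"]}

```bash
mkdir -p pics; cat > h.py <<'E'
import numpy as np, cv2
from station import manip
def snap(n,tag):
    s=manip.snapshot(n); np.savez(f'{tag}.npz',**s); cv2.imwrite(f'pics/{tag}.png',s['pixels'][:,:,::-1]); return s
def load(tag): return np.load(f'{tag}.npz')
def cloud(s):
    d=s['depth'];K=s['intrinsics'];v,u=np.mgrid[:480,:640]
    p=np.stack([(u-K[0,2])/K[0,0]*d,(v-K[1,2])/K[1,1]*d,d],-1)
    return (p-s['t'])@s['R']   # R^T (p-t)
E
python3 - <<'E'
from h import *
for n in('side','top'):
    s=snap(n,n+'0');print(n,s['intrinsics'][0,0],-s['R'].T@s['t'],s['R'].round(2).tolist())
print(manip.sense())
E
```

```text
side 490.7962845245785 [0.9385017  1.00832628 0.93048861] [[-0.93, 0.38, 0.02], [0.19, 0.51, -0.84], [-0.32, -0.77, -0.55]]
top 521.7409233252596 [ 0.15325451 -0.11320173  1.58150595] [[0.1, -1.0, 0.0], [-0.97, -0.09, -0.21], [0.21, 0.02, -0.98]]
{'t': 0.1, 'q': array([-1.39247995e+00,  5.28407602e-01,  1.43375022e+00,  1.88118264e-05,
        1.18138885e+00, -1.78499065e-01]), 'qd': array([ 1.15769611e-03, -3.21371396e-03, -2.38418746e-03, -2.27149445e-03,
       -5.09921557e-05,  1.85110763e-03]), 'tau': array([-2.31132344e-04, -4.43303168e+01, -1.78586733e+01, -3.45503222e-04,
        3.85136227e-03,  1.82892097e-05]), 'tcp_pos': array([ 0.2182276 , -0.58499442,  0.23041795]), 'tool_rot': array([ 9.84127676e-01,  1.77459188e-01,  8.78748110e-06, -9.77009555e-04]), 'force': array([-0.26429475,  0.29210334, -0.30158256]), 'ft_torque': array([-0.00236941, -0.02431516,  0.01645219]), 'gripper_force': 0.0, 'finger_gap': 0.9983929469948049}
```

View pics/side0.png

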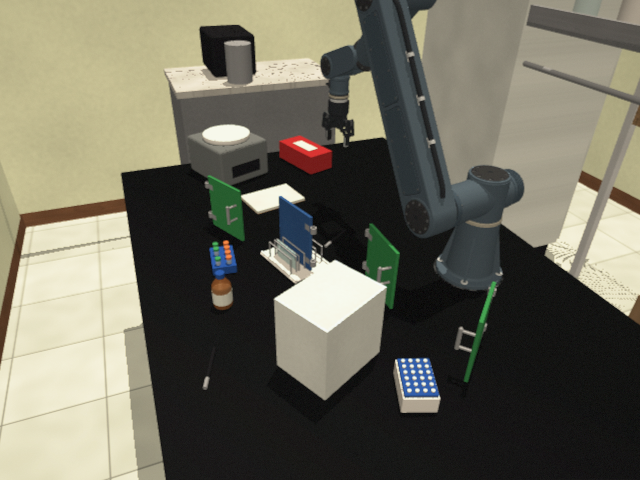

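View pics/top0.png

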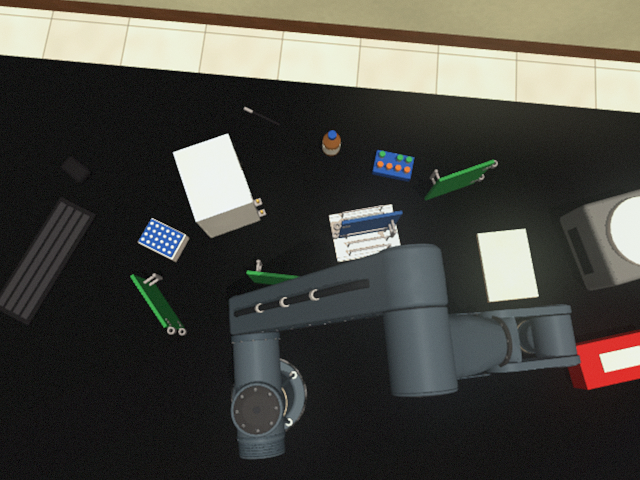

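Side view: blue door in the rack (296,230), cabinet (330,325), bottle (222,292), tip box (417,385), tube rack (222,258). Three green look-alike doors at (226,207), (381,265) and (481,330). Top view: door (370,222), cabinet (215,185) with hinges at (258,207). Measuring these now.

```bash
python3 - <<'E'
from h import *
for tag in('top0','side0'):
    s=load(tag);P=cloud(s);im=s['pixels'].astype(int);r,g,b=im[...,0],im[...,1],im[...,2];z=P[...,2]
    ok=s['depth']>0
    m=ok&(abs(z-.222)<.006)&(r>150)&(abs(r-b)<40)
    if tag=='top0': m[:, 300:]=0
    n,l,st,c=cv2.connectedComponentsWithStats(m.astype('uint8'));i=1+st[1:,4].argmax();m=l==i
    q=P[m];print(tag,'cab top',m.sum(),q.mean(0));print(cv2.minAreaRect((q[:,:2]*1000).astype('float32')),cv2.boxPoints(cv2.minAreaRect((q[:,:2]*1000).astype('float32'))).tolist())
    d=ok&(b>g+25)&(b>r+50)&(z>.03)&(z<.23)&(P[...,0]>.2)
    n,l,st,c=cv2.connectedComponentsWithStats(d.astype('uint8'))
    for i in range(1,n):
        if st[i,4]>60:
            q=P[l==i];print('blue',st[i],q.min(0).round(3),q.max(0).round(3))
            t=q[q[:,2]>.195]
            if len(t)>20: print('  topedge',len(t),cv2.minAreaRect((t[:,:2]*1000).astype('float32')), np.percentile(t,[2,98],axis=0).round(3).tolist(), np.polyfit(q[:,1],q[:,0],1))
    # brass / steel near cabinet
    if tag=='top0':
        for v in range(196,222,3):
            print(v,[(tuple(im[v,u]),P[v,u].round(3).tolist()) for u in range(252,270,4)])
s=load('top0');I=s['pixels'][:,:,::-1]
a=cv2.resize(I[120:260,160:300],(560,560),interpolation=cv2.INTER_CUBIC)
cv2.imwrite('pics/c1.png',a)
s=load('side0');I=s['pixels'][:,:,::-1]
a=cv2.resize(I[185:305,230:430],(800,480),interpolation=cv2.INTER_CUBIC);cv2.imwrite('pics/c2.png',a)
s=load('top0');I=s['pixels'][:,:,::-1]
a=cv2.resize(I[190:280,310:430],(800,600),interpolation=cv2.INTER_CUBIC);cv2.imwrite('pics/c3.png',a)
E
```

```text
top0 cab top 4134 [0.57284187 0.20129497 0.2226197 ]
((575.2344360351562, 201.8237762451172), (212.78863525390625, 160.55038452148438), 25.92832374572754) [[444.4495544433594, 227.49807739257812], [514.6495971679688, 83.1083984375], [706.019287109375, 176.14947509765625], [635.8192749023438, 320.5391540527344]]
blue [328 130   8   9  63] [ 0.762 -0.122  0.083] [ 0.794 -0.099  0.123]
blue [374 151  33  27 212] [ 0.689 -0.353  0.03 ] [ 0.768 -0.252  0.058]
blue [342 211  61  14 219] [ 0.482 -0.322  0.194] [ 0.531 -0.162  0.215]
  topedge 217 ((507.1796875, -241.56484985351562), (10.464883804321289, 165.71493530273438), 15.726500511169434) [[0.484, -0.318, 0.198], [0.53, -0.165, 0.214]] [-0.28045018  0.43880697]
blue [139 219  44  38 703] [0.369 0.304 0.045] [0.476 0.432 0.069]
196 [((np.int64(58), np.int64(54), np.int64(51)), [0.592, 0.12, -0.001]), ((np.int64(26), np.int64(29), np.int64(23)), [0.595, 0.109, -0.007]), ((np.int64(19), np.int64(21), np.int64(18)), [0.594, 0.095, 0.001]), ((np.int64(19), np.int64(17), np.int64(17)), [0.595, 0.083, 0.001]), ((np.int64(26), np.int64(24), np
[... 2910 characters left out ...]
.58215761 0.21168202 0.22149042]
((576.81982421875, 203.8839874267578), (216.14077758789062, 164.25509643554688), 26.308557510375977) [[443.54400634765625, 229.60745239257812], [516.3427124023438, 82.36583709716797], [710.0956420898438, 178.1605224609375], [637.2969360351562, 325.4021301269531]]
blue [280 196  32  22  88] [ 0.484 -0.315  0.202] [ 0.534 -0.159  0.212]
  topedge 88 ((511.076416015625, -236.34353637695312), (13.112884521484375, 161.79222106933594), 15.874207496643066) [[0.488, -0.311, 0.203], [0.532, -0.164, 0.21]] [-0.27857181  0.44422734]
blue [214 270  10   9  71] [ 0.766 -0.121  0.1  ] [ 0.791 -0.094  0.119]
blue [397 359  42  38 809] [0.364 0.305 0.043] [0.478 0.434 0.06 ]
```

View pics/c1.png

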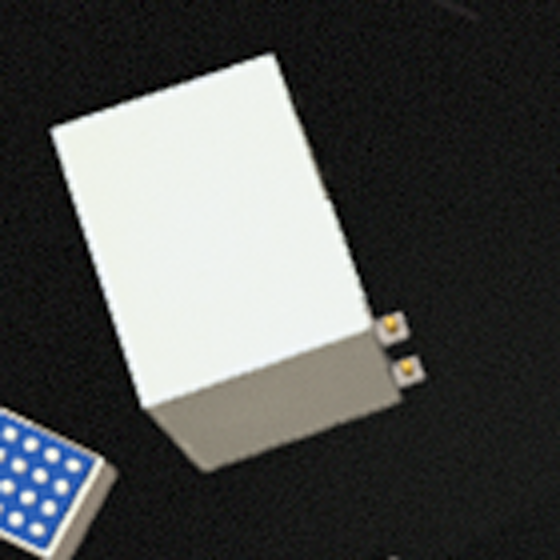

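View pics/c2.png

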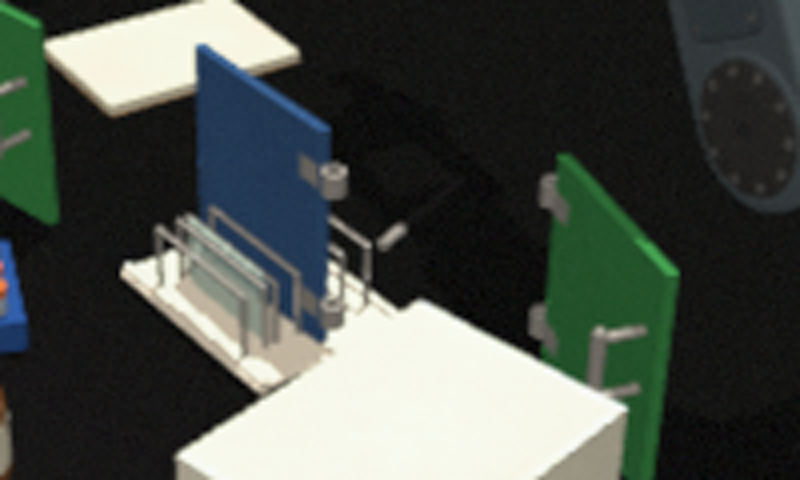

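View pics/c3.png

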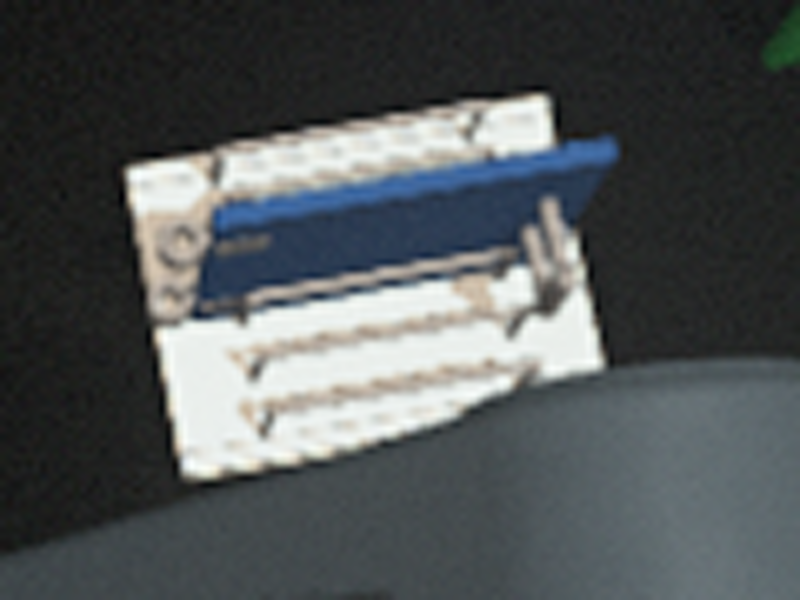

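Only one door is blue; the crop at rack (296,230) shows steel sockets at its near end and the handle on the far side. Pins show brass in the top view at about (258,201) and (262,212), which agrees with the nominal hinge near (0.538, 0.080). Moving to above the door.

>>> apply_moves(claw=[1,1,1,1,1], travel=[[0,0,-0.05],[0,0,-0.1],[0.043,-0.025,-0.1],[0.087,-0.05,-0.1],[0.13,-0.074,-0.1]], turn=[[0,0,0],[0,0,0],[0,0,0],[0,0,0],[0,0,0]])

```text
t: 0.52
tcp_pos: [0.2954, -0.493, 0.3117]
tool_rot: [0.984, 0.176, 0.0, 0.0]
force: [0.2, -0.4, -0.5]
finger_gap: 1.0
gripper_force: 0.0
```

>>> apply_moves(claw=[1,1,1,1,1], travel=[[0.044,-0.025,0],[0.087,-0.049,0],[0.13,-0.074,0],[0.174,-0.098,0],[0.218,-0.123,0]], turn=[[0,0,0],[0,0,0],[0,0,0],[0,0,0],[0,0,0]])

```text
t: 0.93
tcp_pos: [0.4248, -0.3389, 0.311]
tool_rot: [0.984, 0.177, -0.0, -0.0]
force: [0.8, -0.9, 0.6]
finger_gap: 0.997
gripper_force: 0.0
```

>>> apply_moves(claw=[1,1,1,1,1], travel=[[0.04,-0.02,0],[0.08,-0.04,0],[0.12,-0.06,0],[0.144,-0.081,0],[0.144,-0.081,0]], turn=[[0,0,-0.038],[0,0,-0.076],[0,0,-0.114],[0,0,-0.152],[0,0,-0.19]])

```text
t: 1.35
tcp_pos: [0.5113, -0.235, 0.3108]
tool_rot: [0.886, 0.464, 0.001, -0.001]
force: [-0.5, -0.7, 0.3]
finger_gap: 1.001
gripper_force: 0.0
```

```bash
cat >> h.py <<'E'
def plan(x,y,z,psi):
    "fractions in tool axes from the measured pose to the target (tool down)"
    from scipy.spatial.transform import Rotation as Ro
    s=manip.sense(); R=Ro.from_quat(s['tool_rot']); X=R.as_matrix()
    p=np.deg2rad(psi);c,n=np.cos(p),np.sin(p)
    T=np.array([[c,n,0],[n,-c,0],[0,0,-1]])
    d=X.T@(np.array([x,y,z])-s['tcp_pos']); w=Ro.from_matrix(X.T@T).as_rotvec()
    print('t',round(s['t'],2),'tcp',s['tcp_pos'].round(4),'psi',np.rad2deg(np.arctan2(X[1,0],X[0,0])).round(2),'F',s['force'].round(1),'M',s['ft_torque'].round(2),'gap',round(s['finger_gap'],3),'grip',round(s['gripper_force'],1))
    print('travel',(d/.8).round(4),'turn',(w/np.pi).round(4),'| mm',(d*1000).round(1),'deg',np.rad2deg(w).round(1))
E
python3 -c "
from h import *
plan(.509,-.239,.31,74.3)
s=snap('top','top1')
P=cloud(s)
im=s['pixels'].astype(int);m=(im[...,0]-im[...,2]>35)&(im[...,0]>110);m[:,:245]=0;m[:,275:]=0;m[:190]=0;m[220:]=0
n,l,st,c=cv2.connectedComponentsWithStats(m.astype('uint8'))
for i in range(1,n):
  if st[i,4]>2: print(st[i],c[i],np.median(P[l==i],0))
"
```

```text
t 1.35 tcp [ 0.5113 -0.235   0.3108] psi 55.29 F [-0.5 -0.7  0.3] M [-0.03  0.03  0.02] gap 1.001 grip 0.0
travel [-0.0058  0.0005  0.0009] turn [-0.0004 -0.0009 -0.1056] | mm [-4.6  0.4  0.8] deg [ -0.1  -0.2 -19. ]
[256 199   4   5  15] [257.33333333 200.8       ] [0.53076792 0.07782597 0.17310091]
[260 210   3   4  11] [261.09090909 211.36363636] [0.53173945 0.0781767  0.05627464]
```

>>> apply_moves(claw=[1,1,1,1,1], travel=[[-0.006,0.001,0],[-0.006,0.001,0],[-0.006,0.001,0],[-0.006,0.001,0.03],[-0.006,0.001,0.06]], turn=[[0,0,-0.038],[0,0,-0.076],[0,0,-0.106],[0,0,-0.106],[0,0,-0.106]])

```text
t: 1.82
tcp_pos: [0.5079, -0.2454, 0.2641]
tool_rot: [0.801, 0.599, 0.0, 0.002]
force: [0.9, 0.3, -0.4]
finger_gap: 1.002
gripper_force: 0.0
```

```bash
python3 -c "
from h import *
plan(.509,-.239,.175,74.3)
s=snap('side','side1')
s=load('top1');K=s['intrinsics'];C=-s['R'].T@s['t']
for uv,z in(((257.33,200.8),.175),((261.1,211.36),.055)):
  r=s['R'].T@np.linalg.inv(K)@np.array([*uv,1]);print((C+r*(z-C[2])/r[2]).round(4))
"
```

```text
t 1.82 tcp [ 0.5079 -0.2454  0.2641] psi 73.54 F [ 0.9  0.3 -0.4] M [-0.02 -0.03  0.01] gap 1.002 grip 0.0
travel [ 0.0083 -0.0014  0.1113] turn [ 0.0012  0.0006 -0.0042] | mm [ 6.6 -1.1 89. ] deg [ 0.2  0.1 -0.8]
[0.5309 0.0779 0.175 ]
[0.5314 0.079  0.055 ]
```

View pics/side1.png

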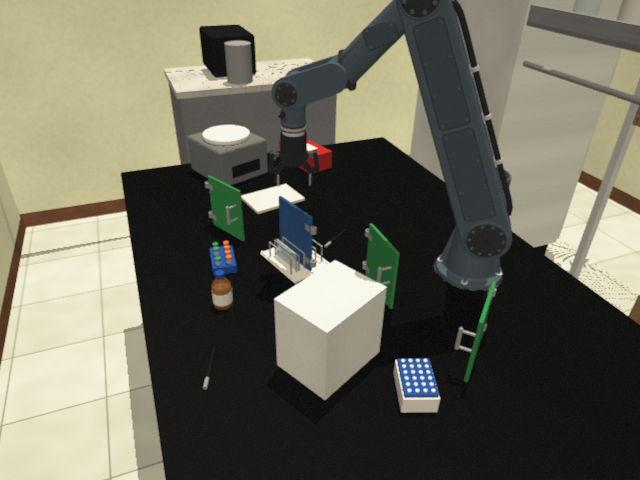

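The gripper at (295,160) hangs above the blue door's top edge (296,205), with nothing else near it. Lowering and pinching lightly first.

>>> apply_moves(claw=[1,1,1,1,1], travel=[[0.008,-0.001,0.03],[0.008,-0.001,0.06],[0.008,-0.001,0.09],[0.008,-0.001,0.111],[0.008,-0.001,0.111]], turn=[[0,0,-0.004],[0,0,-0.004],[0,0,-0.004],[0,0,-0.004],[0,0,-0.004]])

```text
t: 2.28
tcp_pos: [0.5058, -0.2367, 0.1712]
tool_rot: [0.797, 0.604, -0.001, -0.004]
force: [-0.4, 0.9, -0.0]
finger_gap: 0.998
gripper_force: 0.0
```

>>> apply_moves(claw=[-0.5,-0.8,-0.8,-0.8,-0.8], travel=[[0,0,0],[0,0,0],[0,0,0],[0,0,0],[0,0,0]], turn=[[0,0,0],[0,0,0],[0,0,0],[0,0,0],[0,0,0]], newtons=20)

```text
t: 2.7
tcp_pos: [0.5088, -0.2381, 0.1757]
tool_rot: [0.796, 0.605, 0.0, 0.001]
force: [-1.1, 0.2, 0.1]
finger_gap: 0.296
gripper_force: 0.0
```

```bash
python3 -c "
from h import *
plan(.509,-.239,.175,74.3)
s=snap('side','side2')
I=s['pixels'][:,:,::-1];cv2.imwrite('pics/c4.png',cv2.resize(I[120:300,190:430],(800,600),interpolation=cv2.INTER_CUBIC))
def proj(p):
  c=s['R']@np.array(p)+s['t'];u=s['intrinsics']@c;return ((u[:2]/u[2]-[190,120])*3.333).round()
print(proj(manip.sense()['tcp_pos']),proj([.509,-.239,.207]))
"
```

```text
t 2.7 tcp [ 0.5088 -0.2381  0.1757] psi 74.43 F [-1.1  0.2  0.1] M [ 0.02  0.01 -0.03] gap 0.296 grip 0.0
travel [-0.001   0.0006  0.0008] turn [0.0006 0.0003 0.0007] | mm [-0.8  0.4  0.7] deg [0.1 0.  0.1]
[349. 317.] [348. 286.]
```

View pics/c4.png

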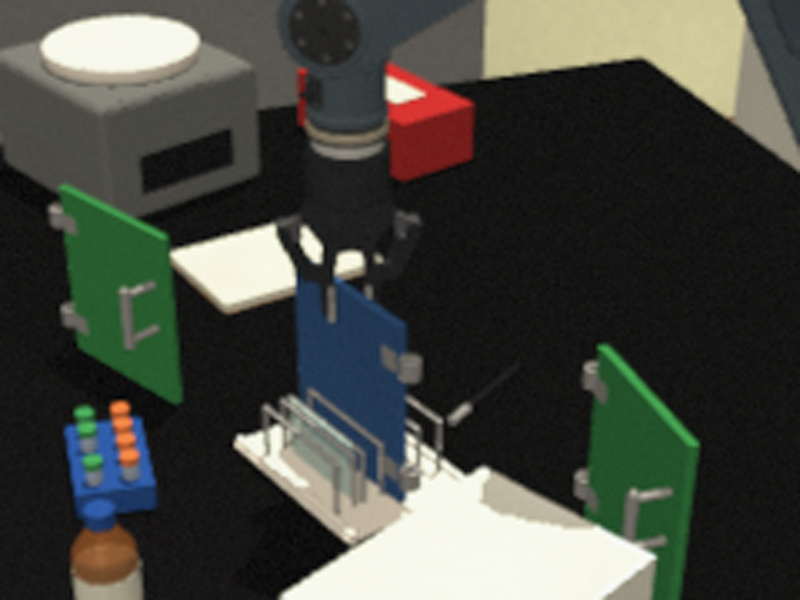

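Both fingers straddle the blue door's top edge (330–370, 295), near its middle, with the green doors well clear. Closing.

>>> apply_moves(claw=[-0.9,-1,-1,-1,-1], travel=[[0,0,0],[0,0,0],[0,0,0],[0,0,0],[0,0,0]], turn=[[0,0,0],[0,0,0],[0,0,0],[0,0,0],[0,0,0]], newtons=20)

```text
t: 3.17
tcp_pos: [0.5086, -0.2382, 0.1757]
tool_rot: [0.796, 0.606, -0.0, 0.001]
force: [-1.8, -0.2, 5.6]
finger_gap: 0.271
gripper_force: 18.7
```

```bash
python3 -c "
from h import *
plan(.509,-.239,.175,74.3)
"
```

```text
t 3.17 tcp [ 0.5086 -0.2382  0.1757] psi 74.55 F [-1.8 -0.2  5.6] M [-0.03  0.33  0.46] gap 0.271 grip 18.7
travel [-0.0008  0.0008  0.0008] turn [0.0004 0.0005 0.0014] | mm [-0.6  0.6  0.7] deg [0.1 0.1 0.2]
```

>>> apply_moves(claw=[-1,-1,-1,-1,-1], travel=[[0,0,0],[0,0,0],[0,0,0],[0,0,0],[0,0,0]], turn=[[0,0,0],[0,0,0],[0,0,0],[0,0,0],[0,0,0]], newtons=80)

```text
t: 3.58
tcp_pos: [0.5082, -0.2384, 0.1759]
tool_rot: [0.794, 0.607, -0.001, 0.001]
force: [-2.6, 0.5, 8.8]
finger_gap: 0.246
gripper_force: 64.0
```

>>> apply_moves(claw=[-1,-1,-1,-1,-1], travel=[[0,0,-0.003],[0,0,-0.006],[0,0,-0.01],[0,0,-0.0125],[0,0,-0.0125]], turn=[[0,0,0],[0,0,0],[0,0,0],[0,0,0],[0,0,0]])

```text
t: 4.0
tcp_pos: [0.5073, -0.2371, 0.1831]
tool_rot: [0.796, 0.605, -0.001, -0.002]
force: [-0.7, -2.6, -17.4]
finger_gap: 0.241
gripper_force: 68.4
```

```bash
python3 -c "
from h import *
plan(.509,-.239,.26,74.3)
s=snap('side','side3')
I=s['pixels'][:,:,::-1];cv2.imwrite('pics/c5.png',cv2.resize(I[170:290,250:370],(600,600),interpolation=cv2.INTER_CUBIC))
"
```

```text
t 4.0 tcp [ 0.5073 -0.2371  0.1831] psi 74.52 F [ -0.7  -2.6 -17.4] M [-0.63 -0.07  1.57] gap 0.241 grip 68.4
travel [-0.0016  0.0024 -0.0961] turn [-0.0012 -0.0003  0.0012] | mm [ -1.3   1.9 -76.9] deg [-0.2 -0.   0.2]
```

View pics/c5.png

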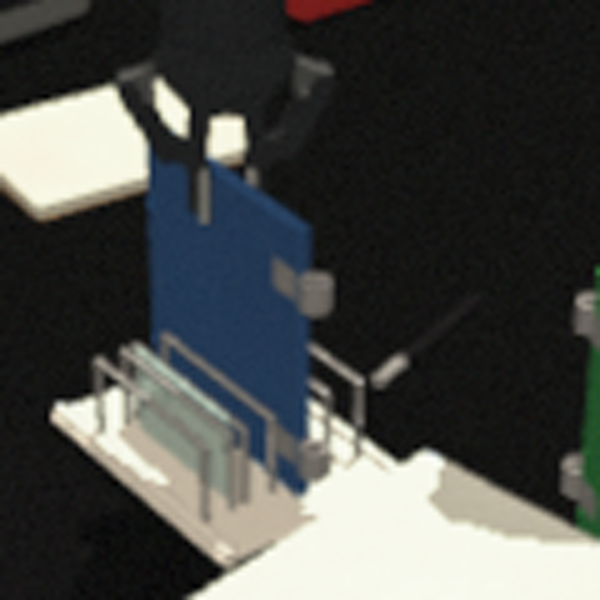

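The pads hold both faces of the panel. The drag is from the hoops, so I'll add a small yaw correction and lift slowly.

>>> apply_moves(claw=[-1,-1,-1,-1,-1], travel=[[0,0,0],[0,0,-0.005],[0,0,-0.01],[0,0,-0.015],[0,0,-0.02]], turn=[[0,0,-0.004],[0,0,-0.006],[0,0,-0.006],[0,0,-0.006],[0,0,-0.006]], newtons=100)

```text
t: 4.47
tcp_pos: [0.5067, -0.2363, 0.1978]
tool_rot: [0.789, 0.615, -0.001, -0.003]
force: [1.0, -1.1, -28.1]
finger_gap: 0.217
gripper_force: 109.5
```

```bash
python3 -c "
from h import *
plan(.508,-.238,.26,75)
"
```

```text
t 4.47 tcp [ 0.5067 -0.2363  0.1978] psi 75.84 F [  1.   -1.1 -28.1] M [-0.52 -0.48  2.95] gap 0.217 grip 109.5
travel [-0.0015  0.0016 -0.0777] turn [-0.0018 -0.0005  0.0046] | mm [ -1.2   1.3 -62.2] deg [-0.3 -0.1  0.8]
```

I found my error. The door's top edge slopes the other way (x falls as y grows), so its yaw is +15.7°, not −15.7°. The pads sat 31° askew, which explains the wide gap. Setting it back down to regrasp at psi ≈ 105.7°.

>>> apply_moves(claw=[-1,-1,-1,-1,-1], travel=[[0,0,0.006],[0,0,0.012],[0,0,0.018],[0,0,0.024],[0,0,0.026]], turn=[[0,0,0],[0,0,0],[0,0,0],[0,0,0],[0,0,0]], newtons=60)

```text
t: 4.88
tcp_pos: [0.5089, -0.2385, 0.1859]
tool_rot: [0.789, 0.615, -0.0, 0.002]
force: [-7.9, 0.9, 21.2]
finger_gap: 0.217
gripper_force: 115.5
```

>>> apply_moves(claw=[-0.5,0,0.5,1,1], travel=[[0,0,0],[0,0,0],[0,0,0],[0,0,0],[0,0,0]], turn=[[0,0,0],[0,0,0],[0,0,0],[0,0,0],[0,0,0]], newtons=20)

```text
t: 5.3
tcp_pos: [0.5093, -0.2382, 0.1806]
tool_rot: [0.792, 0.611, 0.001, 0.001]
force: [-0.3, -0.6, 0.6]
finger_gap: 0.805
gripper_force: 0.0
```

>>> apply_moves(claw=[1,1,1,1,1], travel=[[0,0,0],[0,0,-0.03],[0,0,-0.07],[0,0,-0.1],[0,0,-0.1]], turn=[[0,0,0],[0,0,0],[0,0,0],[0,0,0],[0,0,0]])

```text
t: 5.72
tcp_pos: [0.5114, -0.2397, 0.2648]
tool_rot: [0.791, 0.612, 0.002, 0.005]
force: [0.8, -0.5, 0.9]
finger_gap: 1.001
gripper_force: 0.0
```

>>> apply_moves(claw=[1,1,1,1,1], travel=[[0,0,0],[0,0,0],[0,0,0],[0,0,0],[0,0,0]], turn=[[0,0,-0.035],[0,0,-0.07],[0,0,-0.105],[0,0,-0.14],[0,0,-0.167]])

```text
t: 6.13
tcp_pos: [0.5081, -0.2375, 0.2588]
tool_rot: [0.603, 0.798, 0.0, -0.001]
force: [-0.1, 1.0, -0.0]
finger_gap: 0.998
gripper_force: 0.0
```

```bash
python3 - <<'E'
from h import *
plan(.509,-.239,.175,105.7)
s=snap('side','side4')
P=cloud(s);im=s['pixels'].astype(int);r,g,b=im[...,0],im[...,1],im[...,2]
d=(s['depth']>0)&(b>g+25)&(b>r+50)
n,l,st,c=cv2.connectedComponentsWithStats(d.astype('uint8'))
i=l[235,293];q=P[l==i];print(st[i])
f=q[q[:,2]<.19]
# inner face plane fit: x = a y + b + c z
A=np.c_[f[:,1],f[:,2],np.ones(len(f))];co=np.linalg.lstsq(A,f[:,0],rcond=None)[0];res=f[:,0]-A@co
k=abs(res)<.01;co=np.linalg.lstsq(A[k],f[k,0],rcond=None)[0];print('face',co,np.std(f[k,0]-A[k]@co),'yaw',np.rad2deg(np.arctan(-co[0])))
print('y range',np.percentile(q[:,1],[1,99]),'z',np.percentile(q[:,2],[1,99]))
K=s['intrinsics'];C=-s['R'].T@s['t']
# panel top corners: extremes of mask in the image
m=np.argwhere(l==i)
for z0 in(.207,):
  for uv in (m[m[:,1]==m[:,1].min()].min(0)[::-1], m[(m[:,1]>=m[:,1].max()-1)].min(0)[::-1]):
    rr=s['R'].T@np.linalg.inv(K)@np.array([*uv,1]);print(uv,(C+rr*(z0-C[2])/rr[2]).round(4))
t=q[q[:,2]>.198];print(cv2.minAreaRect((t[:,:2]*1000).astype('float32')))
E
```

```text
t 6.13 tcp [ 0.5081 -0.2375  0.2588] psi 105.8 F [-0.1  1.  -0. ] M [ 0.01  0.02 -0.02] gap 0.998 grip 0.0
travel [-0.0023  0.0005  0.1047] turn [-0.0001 -0.0005  0.0006] | mm [-1.8  0.4 83.8] deg [-0.  -0.1  0.1]
[283 228  23  22  99]
face [-0.27729048  0.0276587   0.44509057] 0.0016856063820757101 yaw 15.498187593135716
y range [-0.29345464 -0.18020344] z [0.07273937 0.12172534]
[283 229] [ 0.5839 -0.123   0.207 ]
[304 246] [ 0.5587 -0.0207  0.207 ]
((0.0, 0.0), (0.0, 0.0), 0.0)
```

>>> apply_moves(claw=[1,1,1,1,1], travel=[[-0.002,0,0.03],[-0.002,0,0.06],[-0.002,0,0.09],[-0.002,0,0.105],[-0.002,0,0.105]], turn=[[0,0,0],[0,0,0],[0,0,0],[0,0,0],[0,0,0]])

```text
t: 6.6
tcp_pos: [0.5067, -0.2378, 0.172]
tool_rot: [0.606, 0.796, 0.0, -0.004]
force: [-0.4, 0.3, 0.2]
finger_gap: 0.999
gripper_force: 0.0
```

>>> apply_moves(claw=[-0.5,-1,-1,-1,-1], travel=[[0,0,0],[0,0,0],[0,0,0],[0,0,0],[0,0,0]], turn=[[0,0,0],[0,0,0],[0,0,0],[0,0,0],[0,0,0]], newtons=20)

```text
t: 7.02
tcp_pos: [0.5093, -0.2396, 0.1767]
tool_rot: [0.605, 0.796, 0.0, 0.001]
force: [-0.6, -0.1, 0.5]
finger_gap: 0.3
gripper_force: 0.0
```

>>> apply_moves(claw=[-1,-1,-1,-1,-1], travel=[[0,0,0],[0,0,0],[0,0,0],[0,0,0],[0,0,0]], turn=[[0,0,0],[0,0,0],[0,0,0],[0,0,0],[0,0,0]])

```text
t: 7.43
tcp_pos: [0.5087, -0.2395, 0.1764]
tool_rot: [0.605, 0.797, -0.0, 0.0]
force: [-1.6, -0.6, 5.9]
finger_gap: 0.112
gripper_force: 21.0
```

```bash
python3 -c "
from h import *
plan(.509,-.239,.175,105.6)
"
```

```text
t 7.43 tcp [ 0.5087 -0.2395  0.1764] psi 105.59 F [-1.6 -0.6  5.9] M [-0.12  0.54  0.01] gap 0.112 grip 21.0
travel [0.0005 0.0005 0.0017] turn [-0.0001  0.0002 -0.    ] | mm [0.4 0.4 1.4] deg [-0.  0. -0.]
```

The gap is now 9.5 mm, which matches the panel. Gripping firmly and lifting.

>>> apply_moves(claw=[-1,-1,-1,-1,-1], travel=[[0,0,0],[0,0,0],[0,0,0],[0,0,-0.006],[0,0,-0.012]], turn=[[0,0,0],[0,0,0],[0,0,0],[0,0,0],[0,0,0]], newtons=100)

```text
t: 7.85
tcp_pos: [0.5081, -0.2385, 0.1844]
tool_rot: [0.605, 0.796, 0.0, -0.001]
force: [0.3, -0.5, -4.2]
finger_gap: 0.099
gripper_force: 97.5
```

>>> apply_moves(claw=[-1,-1,-1,-1,-1], travel=[[0,0,-0.02],[0,0,-0.04],[0,0,-0.06],[0,0,-0.08],[0,0,-0.085]], turn=[[0,0,0],[0,0,0],[0,0,0],[0,0,0],[0,0,0]])

```text
t: 8.27
tcp_pos: [0.5098, -0.2397, 0.2552]
tool_rot: [0.605, 0.796, 0.0, 0.002]
force: [1.3, -0.2, -4.4]
finger_gap: 0.1
gripper_force: 97.9
```

>>> apply_moves(claw=[-1,-1], travel=[[0,0,0],[0,0,0]], turn=[[0,0,0],[0,0,0]])

```text
t: 8.43
tcp_pos: [0.5083, -0.2388, 0.2524]
tool_rot: [0.605, 0.796, 0.0, -0.001]
force: [-0.9, 0.6, -4.2]
finger_gap: 0.1
gripper_force: 97.9
```

```bash
python3 - <<'E'
from h import *
plan(.509,-.239,.25,105.6)
s=snap('top','top2');I=s['pixels'][:,:,::-1]
cv2.imwrite('pics/c6.png',cv2.resize(I[180:270,250:430],(800,400),interpolation=cv2.INTER_CUBIC))
E
```

```text
t 8.43 tcp [ 0.5083 -0.2388  0.2524] psi 105.58 F [-0.9  0.6 -4.2] M [ 0.01  0.03 -0.  ] gap 0.1 grip 97.9
travel [-0.0005  0.0008  0.003 ] turn [-0.0003 -0.0005 -0.0001] | mm [-0.4  0.7  2.4] deg [-0.1 -0.1 -0. ]
```

View pics/c6.png

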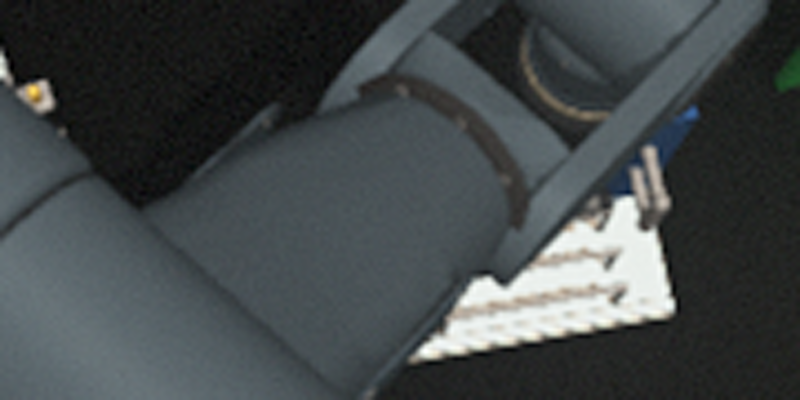

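The lift was clean: the weight reads 4.2 N with almost no moment, so the grasp is above the centre of mass. The arm hides the sockets from the top camera, so I'll locate the hinge axis with the side camera.

```bash
python3 - <<'E'
from h import *
from scipy.optimize import least_squares
oz=.088; tcp=manip.sense()['tcp_pos'];th=np.deg2rad(15.6);Y=np.array([-np.sin(th),np.cos(th)]);X=np.array([np.cos(th),np.sin(th)])
ax=tcp[:2]+95*Y/1000;print('predicted axis',ax)
Q=[];ds=[]
for k in range(6):
    s=manip.snapshot('side');d=s['depth'];ds.append(np.where(d>0,d,np.nan))
d=np.nanmean(ds,0);s['depth']=np.nan_to_num(d)
P=cloud(s);im=s['pixels'].astype(int);grey=(im.max(-1)-im.min(-1)<30)&(im.min(-1)>60)
cam=-s['R'].T@s['t']
for z0,z1,n in((.148,.162,'up'),(.028,.045,'low')):
    m=grey&(np.linalg.norm(P[...,:2]-ax,axis=-1)<.022)&(P[...,2]>oz+z0)&(P[...,2]<oz+z1)
    q=P[m]; y=(q[:,:2]-ax)@Y; q=q[y>-.008]
    f=lambda c:np.linalg.norm(q[:,:2]-c,axis=1)-.010
    r=least_squares(f,ax,loss='soft_l1',f_scale=.002);e=r.x-ax
    print(n,len(q),r.x.round(4),'offset along doorY,doorX mm',(e@Y*1000).round(1),(e@X*1000).round(1),'rms',np.sqrt(np.mean(r.fun**2)))
# panel top edge now
b=(im[...,2]>im[...,1]+25)&(im[...,2]>im[...,0]+50)&(np.abs((P[...,:2]-tcp[:2])@X)<.03)&(P[...,2]>.1)&(P[...,2]<.31)
q=P[b];y=(q[:,:2]-tcp[:2])@Y;x=(q[:,:2]-tcp[:2])@X;print('panel along extent',np.percentile(y,[.5,99.5]),'face x',np.median(x[q[:,2]<.27]),'top z',np.percentile(q[:,2],99.5))
s2=s; Im=s['pixels'][:,:,::-1];cv2.imwrite('pics/c7.png',Im)
# cabinet top by image mask in side view: contour corners -> z=.222 plane
for tag in('side0','top0'):
    s=load(tag);im=s['pixels'].astype(int);P=cloud(s)
    m=((s['depth']>0)&(abs(P[...,2]-.222)<.02)&(im.min(-1)>170)).astype('uint8')
    m=cv2.morphologyEx(m,cv2.MORPH_OPEN,np.ones((3,3)));m=cv2.morphologyEx(m,cv2.MORPH_CLOSE,np.ones((5,5)))
    n,l,st,c=cv2.connectedComponentsWithStats(m);i=1+st[1:,4].argmax()
    cs,_=cv2.findContours((l==i).astype('uint8'),cv2.RETR_EXTERNAL,cv2.CHAIN_APPROX_NONE);ct=max(cs,key=len)[:,0].astype(float)
    C=-s['R'].T@s['t'];rr=(np.c_[ct,np.ones(len(ct))]@np.linalg.inv(s['intrinsics']).T)@s['R'];w=C+rr*((.222-C[2])/rr[:,2])[:,None]
    print(tag,cv2.minAreaRect((w[:,:2]*1000).astype('float32')))
E
```

```text
predicted axis [ 0.48240029 -0.14712442]
up 29 [ 0.4855 -0.1474] offset along doorY,doorX mm -1.1 2.9 rms 0.0020541690506816956
low 43 [ 0.4847 -0.1468] offset along doorY,doorX mm -0.3 2.3 rms 0.002260067278449295
panel along extent [-0.0740234   0.08429587] face x 0.006931076807874352 top z 0.2827609357060654
side0 ((576.8742065429688, 204.41818237304688), (209.95545959472656, 160.84469604492188), 25.91303825378418)
top0 ((575.0012817382812, 201.4484405517578), (211.1451416015625, 160.15078735351562), 25.928245544433594)<stdin>:8: RuntimeWarning: Mean of empty slice
```

Hinge axis confirmed 95 mm from the TCP along the door's +y, with no offset to correct. Carrying the door to a point 50 mm in front of the hinge, at 90° open.

>>> apply_moves(claw=[-1,-1,-1,-1,-1], travel=[[0.015,0.013,0],[0.037,0.032,0],[0.06,0.052,0],[0.083,0.071,0],[0.0985,0.0845,0]], turn=[[0,0,-0.004],[0,0,-0.011],[0,0,-0.018],[0,0,-0.024],[0,0,-0.029]])

```text
t: 9.2
tcp_pos: [0.5532, -0.1432, 0.253]
tool_rot: [0.567, 0.824, 0.001, -0.0]
force: [0.0, 0.2, -4.7]
finger_gap: 0.103
gripper_force: 97.9
```

>>> apply_moves(claw=[-1,-1,-1,-1,-1], travel=[[0.022,0.023,0],[0.044,0.046,0],[0.066,0.07,0],[0.082,0.085,0],[0.0904,0.0931,0]], turn=[[0,0,-0.007],[0,0,-0.014],[0,0,-0.021],[0,0,-0.026],[0,0,-0.0285]])

```text
t: 9.62
tcp_pos: [0.5973, -0.0488, 0.253]
tool_rot: [0.529, 0.848, 0.0, -0.0]
force: [0.3, -1.0, -4.7]
finger_gap: 0.097
gripper_force: 97.9
```

>>> apply_moves(claw=[-1,-1,-1], travel=[[0,0,0.015],[0,0,0.03],[0,0,0.03]], turn=[[0,0,0],[0,0,0],[0,0,0]])

```text
t: 9.87
tcp_pos: [0.5947, -0.0509, 0.2268]
tool_rot: [0.53, 0.848, -0.001, -0.003]
force: [-1.1, -0.7, -4.5]
finger_gap: 0.099
gripper_force: 97.8
```

```bash
python3 - <<'E'
from h import *
plan(.5745,-.0058,.2244,115.93)
s=snap('top','top3')
E
```

```text
t 9.87 tcp [ 0.5947 -0.0509  0.2268] psi 115.95 F [-1.1 -0.7 -4.5] M [-0.02  0.11 -0.01] gap 0.099 grip 97.8
travel [0.0617 0.0019 0.0032] turn [-0.0015 -0.0011  0.0001] | mm [49.4  1.5  2.5] deg [-0.3 -0.2  0. ]
```

View pics/top3.png

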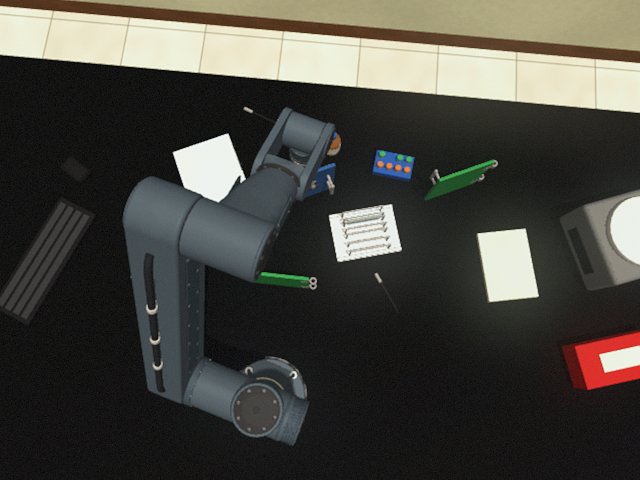

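Door at 90° open next to the hinge; its blue top edge is at (322,180), the bottle (335,143) is clear, and the pins are hidden by the forearm. I'll feel for the pins.

>>> apply_moves(claw=[-1,-1,-1,-1,-1], travel=[[0.02,0.001,0.001],[0.04,0.001,0.002],[0.055,0.001,0.003],[0.0605,0.001,0.003],[0.0605,0.001,0.003]], turn=[[0,0,0],[0,0,0],[0,0,0],[0,0,0],[0,0,0]])

```text
t: 10.33
tcp_pos: [0.5751, -0.0056, 0.2273]
tool_rot: [0.53, 0.848, -0.0, -0.0]
force: [0.8, -0.7, -4.9]
finger_gap: 0.098
gripper_force: 98.0
```

>>> apply_moves(claw=[-1,-1,-1], travel=[[0,0,0.005],[0,0,0.01],[0,0,0.01]], turn=[[0,0,0],[0,0,0],[0,0,0]])

```text
t: 10.58
tcp_pos: [0.576, -0.0077, 0.218]
tool_rot: [0.531, 0.848, -0.0, -0.001]
force: [0.2, -0.8, -4.6]
finger_gap: 0.1
gripper_force: 97.8
```

>>> apply_moves(claw=[-1,-1,-1], travel=[[0,0,0],[0,0,0],[0,0,0]], turn=[[0,0,0],[0,0,0],[0,0,0]])

```text
t: 10.83
tcp_pos: [0.5765, -0.0077, 0.2189]
tool_rot: [0.531, 0.848, 0.0, 0.0]
force: [0.0, -0.1, -4.6]
finger_gap: 0.099
gripper_force: 97.8
```

```bash
cat >> h.py <<'E'
def door():
    "hinge axis offset from the estimate in cabinet axes (mm), door origin height"
    s=manip.sense();X=__import__('scipy.spatial.transform',fromlist=['R']).Rotation.from_quat(s['tool_rot']).as_matrix()
    cx=np.array([-.4372,.8994]);cy=np.array([-.8994,-.4372])
    h=s['tcp_pos'][:2]+.0947*X[:2,0]-[.5331,.0794]
    F=s['force'];M=s['ft_torque']
    print('t',round(s['t'],2),'hinge off cx,cy mm',(h@cx*1e3).round(1),(h@cy*1e3).round(1),'oz',((s['tcp_pos'][2]-.1644)*1e3).round(1),'yaw',np.rad2deg(np.arctan2(X[1,0],X[0,0])).round(2)-90,'F cx,cy,z',(F[:2]@cx).round(1),(F[:2]@cy).round(1),F[2].round(1),'M cx,cy,z',(M[:2]@cx).round(2),(M[:2]@cy).round(2),M[2].round(2),'gap',round(s['finger_gap'],3))
E
python3 -c "
from h import *
door()"
```

```text
t 10.83 hinge off cx,cy mm -2.6 -1.0 oz 54.5 yaw 25.909999999999997 F cx,cy,z -0.1 -0.0 -4.6 M cx,cy,z -0.01 0.03 -0.0 gap 0.099
```

>>> apply_moves(claw=[-1,-1,-1,-1,-1], travel=[[0.0032,-0.0012,0.005],[0.0032,-0.0012,0.01],[0.0032,-0.0012,0.0175],[0.0032,-0.0012,0.0175],[0.0032,-0.0012,0.0175]], turn=[[0,0,0],[0,0,0],[0,0,0],[0,0,0],[0,0,0]])

```text
t: 11.25
tcp_pos: [0.5738, -0.0053, 0.2042]
tool_rot: [0.53, 0.848, -0.0, -0.001]
force: [0.4, -0.2, -4.5]
finger_gap: 0.1
gripper_force: 97.8
```

>>> apply_moves(claw=[-1,-1,-1,-1,-1], travel=[[0,0,0.001],[0,0,0.002],[0,0,0.003],[0,0,0.004],[0,0,0.004]], turn=[[0,0,0],[0,0,0],[0,0,0],[0,0,0],[0,0,0]])

```text
t: 11.67
tcp_pos: [0.5742, -0.0054, 0.2016]
tool_rot: [0.53, 0.848, -0.0, -0.0]
force: [-0.4, 0.6, -4.4]
finger_gap: 0.097
gripper_force: 97.8
```

```bash
python3 -c "
from h import *
door()"
```

```text
t 11.67 hinge off cx,cy mm 0.5 0.1 oz 37.2 yaw 25.930000000000007 F cx,cy,z 0.7 0.1 -4.4 M cx,cy,z -0.02 -0.0 0.01 gap 0.097
```

>>> apply_moves(claw=[-1,-1,-1,-1,-1], travel=[[0,0,0.0006],[0,0,0.0013],[0,0,0.0019],[0,0,0.0025],[0,0,0.0025]], turn=[[0,0,0],[0,0,0],[0,0,0],[0,0,0],[0,0,0]])

```text
t: 12.08
tcp_pos: [0.5742, -0.0054, 0.1996]
tool_rot: [0.53, 0.848, -0.0, -0.0]
force: [-0.1, -0.2, -4.5]
finger_gap: 0.098
gripper_force: 97.8
```

```bash
python3 -c "
from h import *
door()"
```

```text
t 12.08 hinge off cx,cy mm 0.5 0.1 oz 35.2 yaw 25.930000000000007 F cx,cy,z -0.1 0.2 -4.5 M cx,cy,z -0.01 0.04 0.01 gap 0.098
```

>>> apply_moves(claw=[-1,-1,-1,-1,-1], travel=[[0,0,0.0006],[0,0,0.0013],[0,0,0.0019],[0,0,0.0025],[0,0,0.0025]], turn=[[0,0,0],[0,0,0],[0,0,0],[0,0,0],[0,0,0]])

```text
t: 12.5
tcp_pos: [0.574, -0.0056, 0.1976]
tool_rot: [0.53, 0.848, -0.0, -0.0]
force: [-0.9, -2.1, -4.5]
finger_gap: 0.099
gripper_force: 97.8
```

```bash
python3 -c "
from h import *
door()"
```

```text
t 12.5 hinge off cx,cy mm 0.4 0.4 oz 33.2 yaw 25.950000000000003 F cx,cy,z -1.5 1.7 -4.5 M cx,cy,z 0.19 0.1 0.08 gap 0.099
```

Lateral force with no vertical load: the sockets are riding the cones. Giving way in the direction of the push.

>>> apply_moves(claw=[-1,-1,-1,-1,-1], travel=[[-0.0008,-0.0008,0],[-0.001,-0.001,0.0006],[-0.001,-0.001,0.0012],[-0.001,-0.001,0.002],[-0.001,-0.001,0.0025]], turn=[[0,0,0],[0,0,0],[0,0,0],[0,0,0],[0,0,0]])

```text
t: 12.92
tcp_pos: [0.5739, -0.0064, 0.1956]
tool_rot: [0.53, 0.848, 0.0, 0.0]
force: [-0.1, 0.8, -4.8]
finger_gap: 0.1
gripper_force: 98.0
```

```bash
python3 -c "
from h import *
door()"
```

```text
t 12.92 hinge off cx,cy mm -0.3 0.8 oz 31.2 yaw 25.930000000000007 F cx,cy,z 0.7 -0.2 -4.8 M cx,cy,z -0.02 -0.05 0.04 gap 0.1
```

The sockets are on the pins and free. Easing down.

>>> apply_moves(claw=[-1,-1,-1,-1,-1], travel=[[0,0,0.001],[0,0,0.002],[0,0,0.003],[0,0,0.004],[0,0,0.005]], turn=[[0,0,0],[0,0,0],[0,0,0],[0,0,0],[0,0,0]])

```text
t: 13.33
tcp_pos: [0.5739, -0.0065, 0.1916]
tool_rot: [0.53, 0.848, 0.0, -0.0]
force: [-0.0, -0.6, -4.8]
finger_gap: 0.1
gripper_force: 98.0
```

```bash
python3 -c "
from h import *
door()"
```

```text
t 13.33 hinge off cx,cy mm -0.4 0.9 oz 27.2 yaw 25.930000000000007 F cx,cy,z -0.5 0.3 -4.8 M cx,cy,z -0.02 0.01 0.0 gap 0.1
```

>>> apply_moves(claw=[-1,-1,-1,-1,-1], travel=[[0,0,0.001],[0,0,0.002],[0,0,0.003],[0,0,0.004],[0,0,0.005]], turn=[[0,0,0],[0,0,0],[0,0,0],[0,0,0],[0,0,0]])

```text
t: 13.75
tcp_pos: [0.5739, -0.0065, 0.1876]
tool_rot: [0.53, 0.848, 0.0, -0.0]
force: [-0.1, -0.9, -4.9]
finger_gap: 0.1
gripper_force: 98.0
```

>>> apply_moves(claw=[-1,-1,-1,-1,-1], travel=[[0,0,0.0005],[0,0,0.001],[0,0,0.0015],[0,0,0.002],[0,0,0.002]], turn=[[0,0,0],[0,0,0],[0,0,0],[0,0,0],[0,0,0]])

```text
t: 14.17
tcp_pos: [0.5738, -0.0065, 0.1861]
tool_rot: [0.53, 0.848, -0.0, -0.0]
force: [-0.1, 0.1, -4.7]
finger_gap: 0.102
gripper_force: 98.0
```

```bash
python3 -c "
from h import *
door()"
```

```text
t 14.17 hinge off cx,cy mm -0.3 0.9 oz 21.7 yaw 25.939999999999998 F cx,cy,z 0.1 0.0 -4.7 M cx,cy,z 0.0 -0.01 0.0 gap 0.102
```

>>> apply_moves(claw=[-1,-1,-1,-1,-1], travel=[[0,0,0.0005],[0,0,0.001],[0,0,0.0015],[0,0,0.002],[0,0,0.002]], turn=[[0,0,0],[0,0,0],[0,0,0],[0,0,0],[0,0,0]])

```text
t: 14.58
tcp_pos: [0.5739, -0.0065, 0.1845]
tool_rot: [0.53, 0.848, 0.0, -0.0]
force: [0.6, -0.2, -3.4]
finger_gap: 0.102
gripper_force: 98.1
```

```bash
python3 -c "
from h import *
door()"
```

```text
t 14.58 hinge off cx,cy mm -0.4 0.9 oz 20.1 yaw 25.930000000000007 F cx,cy,z -0.5 -0.4 -3.4 M cx,cy,z 0.01 -0.04 0.03 gap 0.102
```

Seated: door origin at 20.1 mm and the pins are taking weight. Releasing, rising, and going round to the outside.

>>> apply_moves(claw=[-0.8,-0.6,-0.3,0,0], travel=[[0,0,0.0006],[0,0,0.0006],[0,0,0.0006],[0,0,0.0006],[0,0,0.0006]], turn=[[0,0,0],[0,0,0],[0,0,0],[0,0,0],[0,0,0]], newtons=20)

```text
t: 15.0
tcp_pos: [0.5744, -0.0066, 0.1847]
tool_rot: [0.53, 0.848, 0.0, 0.001]
force: [-0.3, -0.5, -0.4]
finger_gap: 0.499
gripper_force: 0.0
```

>>> apply_moves(claw=[0,0,0,0,0], travel=[[0,0,0],[0,0,-0.02],[0,0,-0.05],[0,0,-0.085],[0,0,-0.085]], turn=[[0,0,0],[0,0,0],[0,0,0],[0,0,0],[0,0,0]])

```text
t: 15.42
tcp_pos: [0.5774, -0.0071, 0.2576]
tool_rot: [0.53, 0.848, 0.002, 0.005]
force: [0.8, -0.5, 2.0]
finger_gap: 0.5
gripper_force: 0.0
```

```bash
python3 - <<'E'
from h import *
door()
s=snap('side','side5')
P=cloud(s);im=s['pixels'].astype(int);r,g,b=im[...,0],im[...,1],im[...,2]
m=(b>g+25)&(b>r+50)&(s['depth']>0)&(np.linalg.norm(P[...,:2]-[.57,0],axis=-1)<.13);q=P[m]
print(len(q),q.min(0),q.max(0)); t=q[q[:,2]>.2]; print(cv2.minAreaRect((t[:,:2]*1000).astype('float32')),np.polyfit(t[:,0],t[:,1],1),np.percentile(q[:,2],99))
cv2.imwrite('pics/c8.png',s['pixels'][150:400,200:450,::-1].repeat(2,0).repeat(2,1))
E
```

```text
t 15.42 hinge off cx,cy mm -2.4 -2.0 oz 93.2 yaw 25.939999999999998 F cx,cy,z -0.8 -0.5 2.0 M cx,cy,z -0.02 0.07 0.01 gap 0.5
1080 [ 0.5403029  -0.08181686  0.02841099] [0.61626093 0.07162829 0.21751306]
((578.1500854492188, -5.2569427490234375), (13.330078125, 165.95437622070312), 26.501611709594727) [-1.98850732  1.1462076 ] 0.21519175437932875
```

View pics/c8.png

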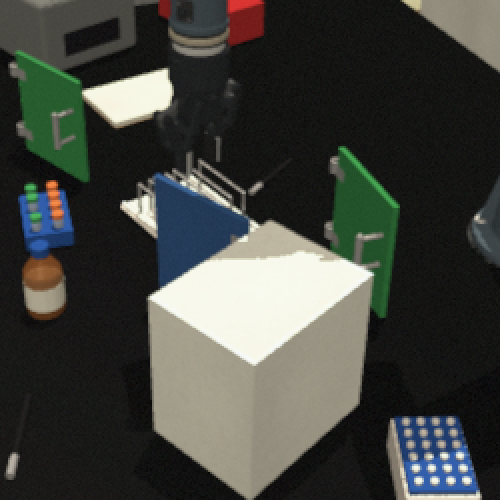

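The door hangs upright on both pins, top edge at z = 0.215 m in the crop near (200,200), and nothing else has moved. I've gone over the 10-picture limit by one (11 viewed), so I'll use numbers only from here. Next, over to the outside face.

>>> apply_moves(claw=[0,0,0,0,0], travel=[[0,-0.02,-0.01],[-0.006,-0.04,-0.01],[-0.012,-0.06,-0.01],[-0.019,-0.07,-0.01],[-0.019,-0.07,-0.01]], turn=[[0,0,0],[0,0,0],[0,0,0],[0,0,0],[0,0,0]])

```text
t: 15.88
tcp_pos: [0.5289, -0.0457, 0.2593]
tool_rot: [0.531, 0.847, -0.0, -0.001]
force: [0.2, 0.2, 0.3]
finger_gap: 0.501
gripper_force: 0.0
```

>>> apply_moves(claw=[-1,-1,-1,-1,-1], travel=[[0,0,0],[0,0,0],[0,0,0],[0,0,0],[0,0,0]], turn=[[0,0,0],[0,0,0],[0,0,0],[0,0,0],[0,0,0]])

```text
t: 16.3
tcp_pos: [0.5305, -0.0443, 0.2599]
tool_rot: [0.53, 0.848, 0.0, -0.0]
force: [0.4, 0.1, -0.3]
finger_gap: -0.001
gripper_force: 0.0
```

>>> apply_moves(claw=[-1,-1,-1,-1,-1], travel=[[0,0,0.03],[0,0,0.06],[0,0,0.09],[0,0,0.1],[0,0,0.1]], turn=[[0,0,0],[0,0,0],[0,0,0],[0,0,0],[0,0,0]])

```text
t: 16.72
tcp_pos: [0.5287, -0.044, 0.178]
tool_rot: [0.53, 0.848, -0.001, -0.003]
force: [0.3, 0.3, 0.9]
finger_gap: -0.001
gripper_force: 0.0
```

```bash
cat >> h.py <<'E'
def push(d,r,theta):
    h=np.array([.5325,.0787]);t=np.deg2rad(theta);X=np.array([np.cos(t),np.sin(t)]);Y=np.array([-X[1],X[0]])
    plan(*(h-d*X-r*Y),.182,theta+90)
def arc(d,r,a):
    for k in range(1,6):
        b=np.deg2rad(a*k/5);c,s=np.cos(b),np.sin(b);print([round((-d*s-r*c+r)/.8,4),round((-d*c+r*s+d)/.8,4),0],[0,0,round(-a*k/5/180,4)])
E
python3 -c "
from h import *
push(.03,.110,25.93);arc(.03,.11,18)"
```

```text
t 16.72 tcp [ 0.5287 -0.044   0.178 ] psi 115.95 F [0.3 0.3 0.9] M [-0.02  0.04 -0.02] gap -0.001 grip 0.0
travel [-0.0016  0.0338 -0.0051] turn [-0.0012 -0.0011  0.0001] | mm [-1.3 27.  -4.1] deg [-0.2 -0.2  0. ]
[np.float64(-0.0021), np.float64(0.0087), 0] [0, 0, -0.02]
[np.float64(-0.0036), np.float64(0.0175), 0] [0, 0, -0.04]
[np.float64(-0.0046), np.float64(0.0264), 0] [0, 0, -0.06]
[np.float64(-0.005), np.float64(0.0354), 0] [0, 0, -0.08]
[np.float64(-0.0049), np.float64(0.0443), 0] [0, 0, -0.1]
```

>>> apply_moves(claw=[-1,-1,-1,-1,-1], travel=[[-0.001,0.008,0],[-0.001,0.016,0],[-0.001,0.024,0],[-0.001,0.032,0],[-0.001,0.034,0]], turn=[[0,0,0],[0,0,0],[0,0,0],[0,0,0],[0,0,0]])

```text
t: 17.13
tcp_pos: [0.5571, -0.0331, 0.1811]
tool_rot: [0.53, 0.848, 0.001, 0.002]
force: [0.4, -0.0, -0.4]
finger_gap: -0.002
gripper_force: 0.0
```

>>> apply_moves(claw=[-1,-1,-1,-1,-1], travel=[[-0.0021,0.0087,0],[-0.0036,0.0175,0],[-0.0046,0.0264,0],[-0.005,0.0354,0],[-0.0049,0.0443,0]], turn=[[0,0,-0.02],[0,0,-0.04],[0,0,-0.06],[0,0,-0.08],[0,0,-0.1]])

```text
t: 17.55
tcp_pos: [0.5891, -0.0213, 0.1805]
tool_rot: [0.39, 0.921, -0.0, 0.0]
force: [-0.2, 0.1, 0.3]
finger_gap: 0.002
gripper_force: 0.1
```

>>> apply_moves(claw=[-1,-1,-1,-1,-1], travel=[[-0.0021,0.0087,0],[-0.0036,0.0175,0],[-0.0046,0.0264,0],[-0.005,0.0354,0],[-0.0049,0.0443,0]], turn=[[0,0,-0.02],[0,0,-0.04],[0,0,-0.06],[0,0,-0.08],[0,0,-0.1]])

```text
t: 17.97
tcp_pos: [0.6172, 0.0005, 0.1804]
tool_rot: [0.241, 0.971, -0.0, 0.0]
force: [0.3, -0.7, 0.5]
finger_gap: -0.003
gripper_force: 0.2
```

```bash
cat >> h.py <<'E'
def doorang(tag):
    for cam in('side','top'):
        s=snap(cam,tag+cam);P=cloud(s);im=s['pixels'].astype(int);r,g,b=im[...,0],im[...,1],im[...,2]
        m=(b>g+25)&(b>r+50)&(s['depth']>0)&(np.linalg.norm(P[...,:2]-[.5325,.0787],axis=-1)<.2)&(P[...,2]>.19)&(P[...,2]<.235);q=P[m]
        if len(q)<10: print(cam,'few',len(q)); continue
        vx,vy,x0,y0=cv2.fitLine((q[:,:2]*1000).astype('float32'),cv2.DIST_HUBER,0,.01,.01).ravel()
        print(cam,len(q),'door yaw',(np.rad2deg(np.arctan2(vy,vx))+90)%180,'z',np.percentile(q[:,2],[50,99]).round(3))
E
python3 -c "
from h import *
push(.03,.110,25.93+54);doorang('d1')"
```

```text
t 17.97 tcp [6.172e-01 5.000e-04 1.804e-01] psi 152.12 F [ 0.3 -0.7  0.5] M [-0.01  0.07 -0.02] gap -0.003 grip 0.2
travel [-0.0031  0.0433 -0.002 ] turn [-0.0001  0.0001 -0.0989] | mm [-2.5 34.6 -1.6] deg [ -0.    0.  -17.8]
side 571 door yaw 57.21429 z [0.205 0.217]
top few 0
```

The door follows, lagging about 5° behind the tool as the geometry predicts. Continuing.

>>> apply_moves(claw=[-1,-1,-1,-1,-1], travel=[[-0.0021,0.0087,0],[-0.0036,0.0175,0],[-0.0046,0.0264,0],[-0.005,0.0354,0],[-0.0049,0.0443,0]], turn=[[0,0,-0.02],[0,0,-0.04],[0,0,-0.06],[0,0,-0.08],[0,0,-0.1]])

```text
t: 18.48
tcp_pos: [0.6367, 0.0296, 0.1802]
tool_rot: [0.087, 0.996, -0.0, -0.0]
force: [-0.2, -0.2, 0.4]
finger_gap: 0.003
gripper_force: 0.2
```

>>> apply_moves(claw=[-1,-1,-1,-1,-1], travel=[[-0.0021,0.0087,0],[-0.0036,0.0175,0],[-0.0046,0.0264,0],[-0.005,0.0354,0],[-0.005,0.0354,0]], turn=[[0,0,-0.02],[0,0,-0.04],[0,0,-0.06],[0,0,-0.08],[0,0,-0.08]])

```text
t: 18.9
tcp_pos: [0.6458, 0.0579, 0.1802]
tool_rot: [-0.038, 0.999, 0.0, 0.0]
force: [0.0, 0.3, -0.1]
finger_gap: 0.002
gripper_force: 0.0
```

```bash
python3 -c "
from h import *
push(.03,.110,110);doorang('d2');arc(.03,.11,12)"
```

```text
t 18.9 tcp [0.6458 0.0579 0.1802] psi -175.63 F [ 0.   0.3 -0.1] M [-0.02  0.05  0.02] gap 0.002 grip 0.0
travel [-0.0033  0.0377 -0.0022] turn [ 0.0001  0.0001 -0.0868] | mm [-2.6 30.1 -1.8] deg [  0.    0.  -15.6]
side 461 door yaw 92.31293 z [0.207 0.217]
top 15 door yaw 82.87985 z [0.212 0.224]
[np.float64(-0.0014), np.float64(0.0058), 0] [0, 0, -0.0133]
[np.float64(-0.0027), np.float64(0.0116), 0] [0, 0, -0.0267]
[np.float64(-0.0036), np.float64(0.0175), 0] [0, 0, -0.04]
[np.float64(-0.0043), np.float64(0.0235), 0] [0, 0, -0.0533]
[np.float64(-0.0048), np.float64(0.0294), 0] [0, 0, -0.0667]
```

>>> apply_moves(claw=[-1,-1,-1,-1,-1], travel=[[-0.0014,0.0058,0],[-0.0027,0.0116,0],[-0.0036,0.0175,0],[-0.0036,0.0175,0],[-0.0036,0.0175,0]], turn=[[0,0,-0.0133],[0,0,-0.0267],[0,0,-0.04],[0,0,-0.04],[0,0,-0.04]])

```text
t: 19.42
tcp_pos: [0.6475, 0.0706, 0.1801]
tool_rot: [-0.099, 0.995, -0.0, -0.0]
force: [0.4, 0.7, -0.5]
finger_gap: -0.0
gripper_force: 0.0
```

>>> apply_moves(claw=[-1,-1,-1,-1,-1], travel=[[-0.0014,0.0058,0],[-0.0014,0.0058,0],[-0.0027,0.0116,0],[-0.0036,0.0175,0],[-0.0036,0.0175,0]], turn=[[0,0,-0.0133],[0,0,-0.0133],[0,0,-0.0267],[0,0,-0.04],[0,0,-0.04]])

```text
t: 19.83
tcp_pos: [0.6475, 0.0855, 0.18]
tool_rot: [-0.162, 0.987, 0.0, -0.0]
force: [-0.5, -0.3, 0.2]
finger_gap: 0.003
gripper_force: 0.0
```

```bash
python3 -c "
from h import *
push(.0195,.110,115.93);doorang('d3')"
```

```text
t 19.83 tcp [0.6475 0.0855 0.18  ] psi -161.33 F [-0.5 -0.3  0.2] M [ 0.05  0.03 -0.04] gap 0.003 grip 0.0
travel [-0.0006  0.0312 -0.0024] turn [ 0.0001 -0.     -0.0403] | mm [-0.5 25.  -1.9] deg [ 0.  -0.  -7.3]
side 179 door yaw 106.627716 z [0.212 0.217]
top 57 door yaw 103.86093 z [0.214 0.221]
```

>>> apply_moves(claw=[-1,-1,-1,-1,-1], travel=[[0,0.004,0],[0,0.009,0],[0,0.014,0],[0,0.019,0],[0,0.024,0]], turn=[[0,0,-0.01],[0,0,-0.02],[0,0,-0.03],[0,0,-0.04],[0,0,-0.04]])

```text
t: 20.35
tcp_pos: [0.6415, 0.1031, 0.18]
tool_rot: [-0.224, 0.975, -0.0, -0.0]
force: [0.3, -0.3, -0.5]
finger_gap: 0.001
gripper_force: 0.1
```

>>> apply_moves(claw=[-1,-1,-1,-1,-1], travel=[[0,0.001,0],[0,0.002,0],[0,0.003,0],[0,0.004,0],[0,0.005,0]], turn=[[0,0,0],[0,0,0],[0,0,0],[0,0,0],[0,0,0]])

```text
t: 20.77
tcp_pos: [0.6398, 0.107, 0.18]
tool_rot: [-0.224, 0.975, -0.0, 0.0]
force: [-0.2, -0.5, 0.0]
finger_gap: -0.001
gripper_force: 0.0
```

```bash
python3 -c "
from h import *
push(.0195,.110,115.93);doorang('d4')"
```

```text
t 20.77 tcp [0.6398 0.107  0.18  ] psi -154.1 F [-0.2 -0.5  0. ] M [0.01 0.02 0.04] gap -0.001 grip 0.0
travel [-0.0014  0.0025 -0.0025] turn [-0.      0.     -0.0002] | mm [-1.1  2.  -2. ] deg [-0.  0. -0.]
side 115 door yaw 114.62705 z [0.213 0.216]
top 56 door yaw 114.439026 z [0.214 0.222]
```

Nearly shut at about 114.5° of 115.9°. Small steps until the buffers push back.

>>> apply_moves(claw=[-1,-1,-1,-1,-1], travel=[[0,0.001,0],[0,0.002,0],[0,0.003,0],[0,0.004,0],[0,0.004,0]], turn=[[0,0,0],[0,0,0],[0,0,0],[0,0,0],[0,0,0]])

```text
t: 21.28
tcp_pos: [0.6386, 0.1096, 0.1801]
tool_rot: [-0.224, 0.974, -0.001, 0.0]
force: [1.0, -1.6, -0.6]
finger_gap: -0.002
gripper_force: 1.0
```

```bash
python3 -c "
from h import *
push(.0195,.110,115.93)"
```

```text
t 21.28 tcp [0.6386 0.1096 0.1801] psi -154.06 F [ 1.  -1.6 -0.6] M [-0.29 -0.12 -0.01] gap -0.002 grip 1.0
travel [-0.0013 -0.0011 -0.0024] turn [-0.0004  0.0001  0.0001] | mm [-1.  -0.9 -1.9] deg [-0.1  0.   0. ]
```

>>> apply_moves(claw=[-1,-1,-1,-1,-1], travel=[[0,0.0005,0],[0,0.001,0],[0,0.001,0],[0,0.001,0],[0,0.001,0]], turn=[[0,0,0],[0,0,0],[0,0,0],[0,0,0],[0,0,0]])

```text
t: 21.7
tcp_pos: [0.6386, 0.1097, 0.1801]
tool_rot: [-0.224, 0.975, -0.001, 0.0]
force: [2.0, -5.2, -1.5]
finger_gap: 0.0
gripper_force: 2.5
```

>>> apply_moves(claw=[-1,-1,-1,-1,-1], travel=[[0,-0.001,0],[0,-0.005,0],[0,-0.02,0],[0,-0.04,0],[0,-0.05,0]], turn=[[0,0,0],[0,0,0],[0,0,0],[0,0,0],[0,0,0]])

```text
t: 22.12
tcp_pos: [0.6567, 0.0728, 0.1802]
tool_rot: [-0.224, 0.975, -0.0, 0.001]
force: [-0.3, -0.1, 0.1]
finger_gap: 0.005
gripper_force: 0.0
```

>>> apply_moves(claw=[-1,-1,-1,-1,-1], travel=[[0,0,-0.03],[0,0,-0.06],[0,0,-0.1],[0,-0.02,-0.12],[0,-0.02,-0.12]], turn=[[0,0,0],[0,0,0],[0,0,0],[0,0,0],[0,0,0]])

```text
t: 22.53
tcp_pos: [0.6667, 0.0574, 0.2814]
tool_rot: [-0.223, 0.975, -0.002, 0.005]
force: [0.4, 0.4, 0.5]
finger_gap: 0.001
gripper_force: 0.0
```

```bash
python3 -c "
from h import *
doorang('d5')
for t in ('d5side','d5top'):
  s=load(t);P=cloud(s);im=s['pixels'].astype(int);r,g,b=im[...,0],im[...,1],im[...,2]
  m=(b>g+25)&(b>r+50)&(s['depth']>0)&(np.linalg.norm(P[...,:2]-[.5325,.0787],axis=-1)<.2)&(P[...,2]>.19)&(P[...,2]<.235);q=P[m][:,:2]-[.5325,.0787]
  if len(q): print(t,'cab -x offset of top edge from hinge mm',np.median(q@[.4372,-.8994])*1e3,'extent',np.percentile(q@[.8994,.4372],[1,99]))
print(manip.sense()['force'],manip.sense()['tcp_pos'])"
```

```text
side 105 door yaw 115.06613 z [0.213 0.216]
top 27 door yaw 106.69383 z [0.215 0.222]
d5side cab -x offset of top edge from hinge mm 0.6031435758624716 extent [0.01733851 0.18073061]
d5top cab -x offset of top edge from hinge mm 0.958574134324135 extent [0.01123125 0.03689859]
[-0.88486654 -0.63623276 -0.9418894 ] [0.6628347  0.05936726 0.27634034]
```

>>> apply_moves(claw=[-1,-1,-1,-1,-1], travel=[[0,0,0],[0,0,0],[0,0,0],[0,0,0],[0,0,0]], turn=[[0,0,0],[0,0,0],[0,0,0],[0,0,0],[0,0,0]])

```text
t: 23.05
tcp_pos: [0.6621, 0.0607, 0.2752]
tool_rot: [-0.225, 0.974, 0.0, -0.001]
force: [0.3, -0.8, 0.5]
finger_gap: 0.0
gripper_force: 0.0
```

>>> apply_moves(claw=[-1,-1,-1,-1,-1], travel=[[0,0,0],[0,0,0],[0,0,0],[0,0,0],[0,0,0]], turn=[[0,0,0],[0,0,0],[0,0,0],[0,0,0],[0,0,0]])

```text
t: 23.47
tcp_pos: [0.6625, 0.0604, 0.2761]
tool_rot: [-0.224, 0.974, -0.0, 0.0]
force: [-0.5, -0.3, 0.0]
finger_gap: 0.002
gripper_force: 0.0
```

```bash
python3 -c "
from h import *
doorang('d6')
s=load('d6side');P=cloud(s);im=s['pixels'].astype(int);r,g,b=im[...,0],im[...,1],im[...,2]
m=(b>g+25)&(b>r+50)&(s['depth']>0)&(np.linalg.norm(P[...,:2]-[.5325,.0787],axis=-1)<.2)&(P[...,2]>.19)&(P[...,2]<.235);q=P[m][:,:2]-[.5325,.0787]
a=q@[.8994,.4372];x=q@[.4372,-.8994];print('free end off',np.median(x[a>.14])*1e3,'hinge end',np.median(x[a<.06])*1e3)"
```

```text
side 99 door yaw 114.91315 z [0.213 0.216]
top 31 door yaw 108.26523 z [0.214 0.221]
free end off 1.7860882714206991 hinge end -0.6785279188275942
```

The door is at rest: its free edge is about 2 mm off the fully closed line, its top is at 0.215 m, and the robot is clear.

```bash
python3 -c "
from station import manip
print(manip.sign_off())"
```

```text
the job is handed in; nothing more can be done
None
```

The blue door hangs fully down on both hinge pins and is shut against its buffers (free edge about 2 mm from fully closed), and the job is handed in; no verdict came back, the first grip was 31° askew and redone, and I viewed 11 pictures against the limit of 10.

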